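# Index a reel hub and lock it with the lever

## Robot

A 6-joint arm with a two-finger parallel gripper is mounted at the origin on the work surface. World frame = base frame: x ahead of the robot, y to its left, z up, the work surface at z = 0. Lengths are in mm, angles in rad, forces in N, time in s.
With the tool pointing down it reaches from about 350 to 775 mm from the base axis. Payload 7.3 kg.
Tool frame: the origin (TCP) lies at the very end of the fingers, on their centre line; the grasp point (between the pads) lies 19 mm behind it (bot.tcp_to_grasp is the distance from the TCP to the grasp point, in mm); z points along the fingers, y is the direction in which the jaws open and shut (so a half turn about z gives the same grasp; the last joint's range is limited). The gripper opens to 92 mm and grips with 3 to 60 N. Pads are 19 mm wide; open, the fingers measure 130 mm over their backs; the gripper's body (75 mm by 190 mm) begins 47 mm behind the grasp point.
Start: joints at [1.088, 0.342, 1.524, -0, 1.275, -0.146], TCP at [173.482, 495.529, 226.741] pointing down, gripper open.
Joint ranges: [-2.53, 2.53], [-0.77, 2.02], [0.04, 2.7], [-1, 4.14], [0.28, 2.66], [-3.11, 3.11]. Speed limits (rad/s): [2.57, 2.57, 3.14, 3.14, 3.14, 3.14].

## Interface

Orientations are given as [roll, pitch, yaw] about the fixed x, y, z axes, in that order (R = Rz(yaw) Ry(pitch) Rx(roll)).
In Python, from plant import bot gives the robot as it stands. The module is installed in compiled form; this text tells all that it offers.
- The arm moves only by the tool carry_out, never from a script. Its argument "motion" is a list of rows, each a list of 5 numbers: the closure, from 0 (fully open) to 1 (shut), then the shift along the tool's x, y, z in mm, then the turn about the tool's z in degrees. In form: [[claw, dx, dy, dz, spin], ...]. A call has 1 to 10 rows; each row is the pose to reach, as a shift and turn from the pose measured when the call began, along the tool's axes at that moment; what a row does not reach only later rows make up. A row lasts 1/8 s, in which the tool goes at most 62.5 mm and 10.7 degrees, less where a joint would pass 70% of its speed; a pose out of reach is approached as far as the arm can. A call with a gripper value outside its range is refused whole. The fingers move at their own pace and stop on an object; the grip force is fixed at half the most. Time passes only in rows, so rows that repeat a pose let the fingers close. It gives the time, the measured TCP pose, the force and the opening at its end, in the units of the state.
- bot.get_obs(): the state, without advancing time (a new reading comes with each control period).
- bot.capture(name): name is "side" or "top" or "wrist"; returns a dict with "color" (400x640x3 uint8, red, green, blue), "depth" (400x640 float32, mm along the optical axis (not along the pixel's ray), 0 where there is no reading), "K" (3x3 intrinsics, pixels), "camera_from_world" (4x4, takes a point from world to camera coordinates). Camera axes: x right, y down, z forward; pixel columns grow to the right and rows downward; lengths in mm; the calibration is good to about 2 mm. A picture is of the moment at which its call begins.
- bot.close_job(): hands the job in, once; it reports no verdict.
The state is a dict: "time": time; "joint_positions": joint angles; "dq": joint speeds; "tau": joint torques, N m; "tool_pos": TCP position; "tcp_rot": TCP orientation; "contact_force": force on the tool from outside, world axes, zero at the start; "moment": the same for the moment, N m; "grip_width": finger opening in mm.
Only numpy, scipy, OpenCV 4.12 (cv2) and the standard library are available. Lean on these libraries where they do the work, as an engineer would, in place of code of your own. Each camera call takes 0.05 s, during which the arm holds its last target.

## Task

Turn the aluminium hub in its seat until the notch in the steel collar round it faces the arrow on the fixture's base plate, then swing the lever so that its nose goes fully home into the notch, and let go. Keep the hub down in its seat, do not force the lever if its nose catches on the collar (turn the hub a little and try again), and leave the other things on the table where they are.

Things in the scene. Friction and masses are not known exactly. Their poses are not given: they have to be found in the camera images.
- fixture: grey base plate 300 x 270 x 12 mm, bolted down, with a dark steel seat block 110 x 110 mm (top 36 mm above the table). Origin: on the table, on the vertical axis of the seat's bore, about which the hub turns. x: along the black arrow line on the plate (80 to 170 mm from the axis, its head towards the hub), the direction the notch must face; y to its left; z up
- hub: loose aluminium hub, 0.6 to 0.8 kg, 92 mm tall, in the seat, free to turn (only its weight's friction resists). Origin: centre of its underside, 20 mm above the table when seated; z up; x: near the notch, see hub_collar. Above its origin: spigot diameter 47 mm at 0 to 16 (1.5 mm radial play in the bore), disc and collar 130 at 16 to 34, barrel 60 at 34 to 50, hexagon 50 to 92
- hub_grip (a point): middle of the hub's hexagon, on its axis, 73 mm above the hub's origin, 93 mm above the table: the place to grip. 46 mm across flats, 53 across corners; its flats face 0, 60, 120 ... degrees from the hub's x axis. Axes as the hub's. The hub starts with its x axis 1.75 to 3.14 rad away from the arrow, either way round, so the hexagon must be regrasped
- hub_collar (a point): point on the hub's x axis at the rim of its steel collar, 65 mm from its axis. The collar, clamped tight round the hub, has one notch, 15 mm deep, 16 mm wide inside, 18.5 at the rim. It was clamped by hand: the notch's middle lies up to 0.2 rad (13 mm) to either side of this point, differently each time, and is not reported: find it by sight or by feeling with the lever
- pivot (a point): fixed point on the lever's vertical pivot axis, 45 mm above the table, at x = 60, y = -100 mm in the fixture's frame. Axes as the fixture's. The lever's round-ended nose, 13 mm wide, is 100 mm from this axis; the lever, 12 mm thick, moves level with the collar, 39 to 51 mm above the table
- lever_grip (a point): point on the axis of the lever's upright black round handle (22 mm diameter, 50 to 130 mm above the table), 100 mm above the table. It is 162.6 mm from the pivot axis; with the lever home it is at x = 89, y = 60 mm in the fixture's frame. Grip it from above or push it; about 3 N moves it and it stays where it is left
- lever (a joint): lever angle, rad: 0 = nose fully home in the notch (end stop), growing as it swings away from the hub (clockwise from above) to 0.6; starts at 0.42 to 0.58. The nose enters the rim below about 0.12; stuck at 0.09 to 0.12 it is catching on the collar as the notch is not in front of it. With the notch some 5 mm or less off, the nose turns the hub the rest itself
- nut: loose steel hex nut, 36 mm across flats, 18 mm tall, lying on the base plate's corner on the robot's side; origin under its centre. Bystander: leave it alone
- wrench: steel wrench, 190 mm long, lying beside the base plate on its +y side, along the plate's x; origin under its middle. Bystander: leave it alone
- tape: roll of tape, 104 mm diameter, 48 mm tall; origin under its centre. Bystander: leave it alone
- spray: upright can, 64 mm diameter, 190 mm tall; origin under its centre. Bystander: leave it alone
- bin: red open plastic bin, 200 x 140 x 85 mm; origin under its centre. Bystander: leave it alone
- carton: closed cardboard carton, 160 x 130 x 100 mm; origin under its centre. Bystander: leave it alone
- cap: aluminium end cap, 90 mm diameter flange, 40 mm tall; origin under its centre. Bystander: leave it alone
Things that resemble listed ones, but are neither listed nor needed, are in the scene too. Leave any black or blue look-alike of the hub alone.

How it is judged:
By the outcome, as a careful person would: the job done as asked, in the order asked, and still so for the second after the job is handed in, with the robot touching nothing.
It also fails if it takes over 72 s, if anything falls off the work surface, if the arm or the gripper's body presses on something with over 40 N, if the wrist force passes 120 N, or if a joint passes its speed limit or range.

## Working session

There is one attempt and no reset: what is moved stays moved. The work goes in short steps, Python scripts to look and compute and a tool call to move; the robot and the scene stay as the last step left them, time stands still between calls to the robot, and variables do not carry over. Pictures are saved under pics/ and viewed, and the job is handed in when it is done.

Besides the shell and the picture viewer there is one more tool, called after "Emit:" by a JSON object that holds its "op" and its "data". carry_out: Moves the arm, as the interface text tells. Its arguments: {"type":"object","properties":{"motion":{"type":"array","items":{"type":"array","items":{"type":"number"}}}},"required":["motion"]}

```bash
mkdir -p pics; cat > h.py <<'E'
import numpy as np, cv2
from plant import bot
def cap(n,tag):
    c=bot.capture(n); cv2.imwrite(f'pics/{tag}.png',c['color'][:,:,::-1]); np.savez(f'{tag}.npz',**c); return c
def ray(c,u,v,z):
    K=c['K'];T=c['camera_from_world'];R=T[:3,:3];t=T[:3,3]
    o=-R.T@t; d=R.T@np.linalg.solve(K,[u,v,1.]); return o+d*(z-o[2])/d[2]
def proj(c,p):
    q=c['camera_from_world']@np.append(p,1.); q=c['K']@q[:3]; return q[:2]/q[2]
def dep(c,u,v):
    z=float(c['depth'][v,u]);T=c['camera_from_world'];p=np.linalg.solve(c['K'],[u,v,1.])*z
    return T[:3,:3].T@(p-T[:3,3])
E
python3 - <<'E'
from h import *
for n in ['side','top','wrist']:
    c=cap(n,n+'0'); T=c['camera_from_world']; print(n,-T[:3,:3].T@T[:3,3],c['K'][0,0])
o=bot.get_obs(); print(o)
E
```

```text
side [ -64.38245243 -811.31788537  804.30095852] 390.6208491266497
top [ 347.29575795  -20.46636781 1248.15037277] 385.08948546693966
wrist [ 97.32438095 522.16694199 385.0517611 ] 328.9540757344777
{'time': 0.15, 'joint_positions': array([ 1.08798058e+00,  3.42560018e-01,  1.52474737e+00,  1.08296855e-05,
        1.27540528e+00, -1.45984606e-01]), 'dq': array([-3.39832546e-04, -1.46838533e-03, -4.03434706e-03,  1.59967385e-04,
       -8.17279869e-05, -1.01814318e-03]), 'tau': array([ 1.29903368e-03, -4.31472695e+01, -2.44352925e+01,  7.17124483e-02,
        5.36529953e-02, -7.37557957e-05]), 'tool_pos': array([173.34667951, 495.25597272, 226.22352582]), 'tcp_rot': array([-3.14048605e+00, -1.73172654e-04,  2.80475826e+00]), 'contact_force': array([ 0.28045069, -0.00315817,  0.18621731]), 'moment': array([-0.02775091, -0.03952473, -0.01501644]), 'grip_width': 91.84303987590081}
```

View pics/top0.png

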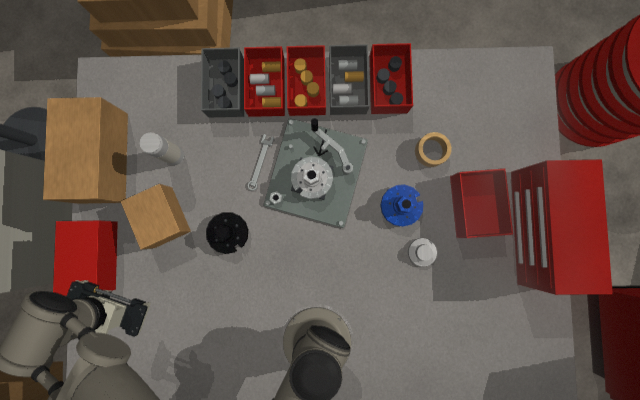

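View pics/side0.png

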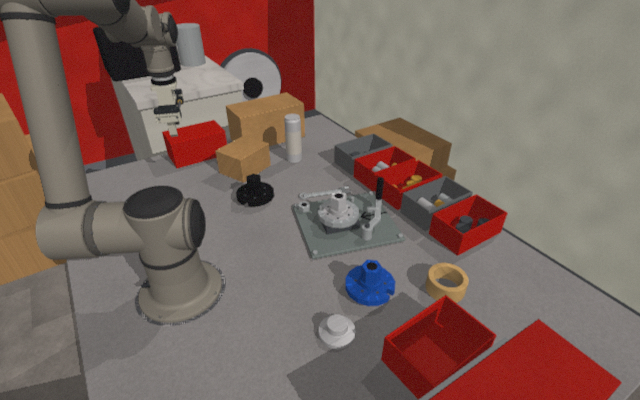

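View pics/wrist0.png

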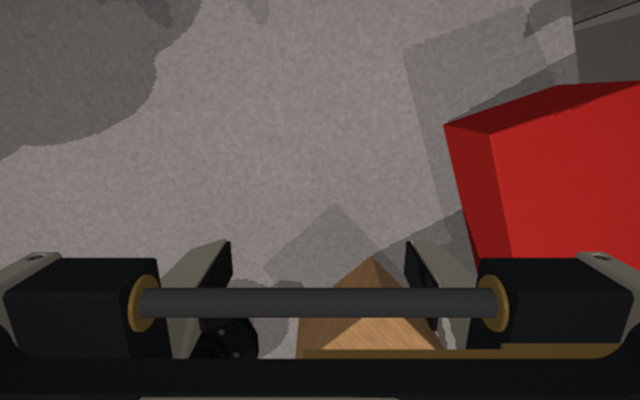

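The top view shows the fixture near (315,172), with the hub at (312,176), the lever handle at (315,125) and the nut at (276,198). The robot base is at (318,340). I'll zoom in.

```bash
python3 - <<'E'
import cv2
i=cv2.imread('pics/top0.png')[110:235,240:400]
cv2.imwrite('pics/top0z.png',cv2.resize(i,None,fx=4.8,fy=4.8,interpolation=cv2.INTER_CUBIC))
i=cv2.imread('pics/side0.png')[165:265,280:420]
cv2.imwrite('pics/side0z.png',cv2.resize(i,None,fx=5.5,fy=5.5,interpolation=cv2.INTER_CUBIC))
E
```

```text
(no output)
```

View pics/top0z.png

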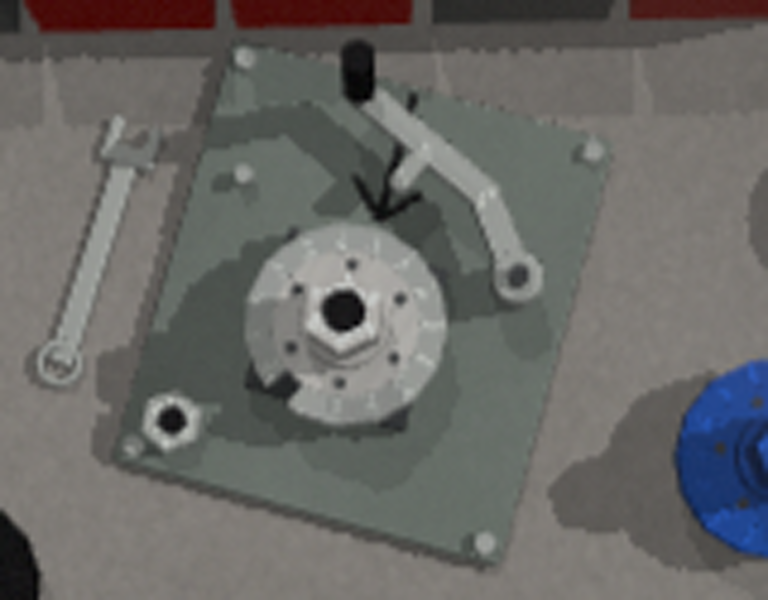

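View pics/side0z.png

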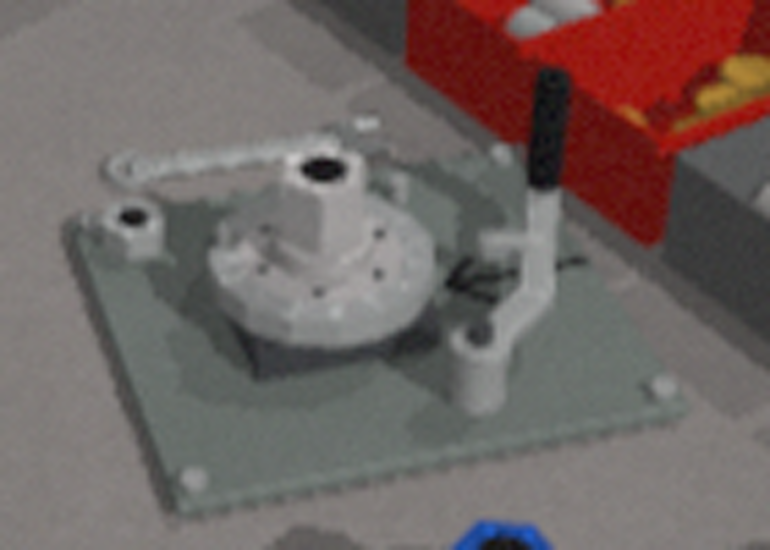

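```bash
python3 - <<'E'
from h import *
d=dict(np.load('top0.npz'))
def P(x,y,z): return ray(d,240+(x+.5)/4.8-.5,110+(y+.5)/4.8-.5,z)
t=P(413,97,12);h=P(380,215,12);print('arrow',t,h,np.linalg.norm(t-h),'dir head->tail',np.arctan2(*(t-h)[1::-1]))
# depth cloud
v,u=np.mgrid[110:235,240:400];z=d['depth'][110:235,240:400]
T=d['camera_from_world'];K=d['K']
p=np.stack([(u-K[0,2])/K[0,0]*z,(v-K[1,2])/K[1,1]*z,z],-1)
w=(p-T[:3,3])@T[:3,:3]
np.save('w.npy',w)
print(dep(d,300,184),dep(d,322,184),'nut',dep(d,276,192))
hub=P(346,323,54)
m=(abs(w[...,2]-54)<6)&(np.hypot(*(w[...,:2]-hub[:2]).transpose(2,0,1))<80)
pts=(m.astype(np.uint8)); c,_=cv2.findContours(pts,0,cv2.CHAIN_APPROX_NONE); c=max(c,key=cv2.contourArea)
e=np.array([ray(d,240+a,110+b,54)[:2] for a,b in c[:,0]]).astype(np.float32)
print('hub guess',hub,'circle',cv2.minEnclosingCircle(e),cv2.fitEllipse(e))
# hex top centre at 112
print('hex hole',P(344,310,112))
# plate
g=((w[...,2]>6)&(w[...,2]<200)).astype(np.uint8)
print('bolts',[P(*q,14)[:2].round(1) for q in [(245,56),(593,150),(484,543),(132,447)]])
print('pivot',P(519,274,55),'handle top',P(357,52,130),'nut',P(172,420,30))
n=P(282,388,54);print('notch',n)
E
```

```text
arrow [674.76139549 -38.25378266  12.        ] [593.84086565 -14.46279998  12.        ] 84.34537928095565 dir head->tail -0.285947104011674
[493.00261499  45.53421933  53.38255465] [491.83172608 -23.21190225  52.90726807] nut [471.72216582 123.85030425  28.49032668]
hub guess [514.63338079   8.64480229  54.        ] circle ((514.9376220703125, 9.182547569274902), 66.06925964355469) ((515.95166015625, 8.415998458862305), (124.86343383789062, 129.958251953125), 135.0400848388672)
hex hole [514.65556561   8.35074393 112.        ]
bolts [array([705.1,  75.8]), array([ 635.2, -159.3]), array([370.9, -80.1]), array([439. , 154.5])]
pivot [ 544.59083557 -104.50802712   55.        ] handle top [672.51691156  -2.50716625 130.        ] nut [455.27588034 125.58399224  30.        ]
notch [472.80140601  50.89008104  54.        ]
```

Emit:
{"op": "carry_out", "data": {"motion": [[0,-50,-31,0,0],[0,-105,-65,0,0],[0,-160,-99,0,0],[0,-215,-133,0,0],[0,-270,-167,0,0],[0,-325,-201,0,0],[0,-380,-235,0,0],[0,-435,-269,0,0],[0,-490,-303,0,0],[0,-545,-337,0,0]]}}

```text
time: 1.4
tool_pos: [565.0, 10.4, 226.3]
tcp_rot: [-3.141, -0.001, 2.804]
contact_force: [-0.2, 1.1, -0.1]
grip_width: 92.0
```

```bash
python3 - <<'E'
from h import *
c=cap('wrist','wrist1');o=bot.get_obs();print(o['time'],o['tool_pos'],o['tcp_rot'],o['contact_force'])
T=c['camera_from_world'];print(-T[:3,:3].T@T[:3,3],T[:3,:3])
for p in [(515,8.6,54),(515,8.6,112)]: print(proj(c,p))
E
```

```text
1.45 [569.07996183   4.111646   225.63844181] [-3.13789152  0.00362271  2.80067868] [ 1.2647144  -4.38365385 -0.00579033]
[489.11196628  37.30567464 385.2536369 ] [[ 0.32976732  0.94406053 -0.00179857]
 [ 0.90115767 -0.31421209  0.29863961]
 [ 0.28136874 -0.10010238 -0.95436426]]
[299.79465189 133.25418591]
[295.9674106  140.57157888]
```

View pics/wrist1.png

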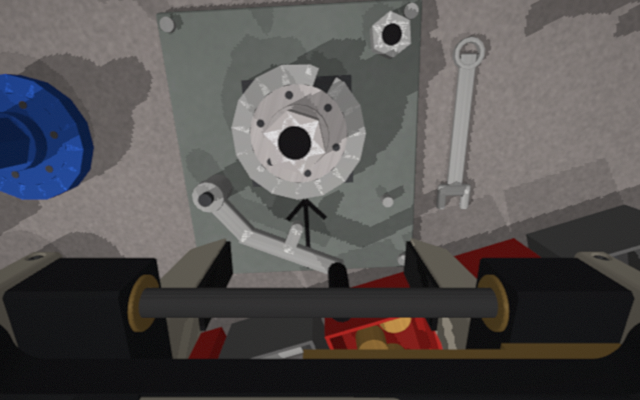

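The hub sits at about (297,137), the notch at (328,80), and the arrow from (305,200) to (308,247). The arm was still settling, so I'll retake the picture and zoom in.

Emit:
{"op": "carry_out", "data": {"motion": [[0,0,0,0,0],[0,0,0,0,0]]}}

```text
time: 1.7
tool_pos: [568.5, 4.6, 225.3]
tcp_rot: [-3.138, 0.002, 2.801]
contact_force: [-1.1, -0.9, -0.0]
grip_width: 91.5
```

```bash
python3 - <<'E'
from h import *
c=cap('wrist','wrist2');o=bot.get_obs();print(o['time'],o['tool_pos'],o['tcp_rot'],o['dq'])
i=c['color'][55:265,180:380,::-1]
cv2.imwrite('pics/wrist2z.png',cv2.resize(i,None,fx=2.8,fy=2.8,interpolation=cv2.INTER_CUBIC))
E
```

```text
1.75 [568.33897202   5.1952682  225.56969218] [-3.13804786e+00  2.77692778e-03  2.80160944e+00] [ 0.01180919 -0.00963288  0.003158   -0.00040773  0.00223552  0.00115401]
```

View pics/wrist2z.png

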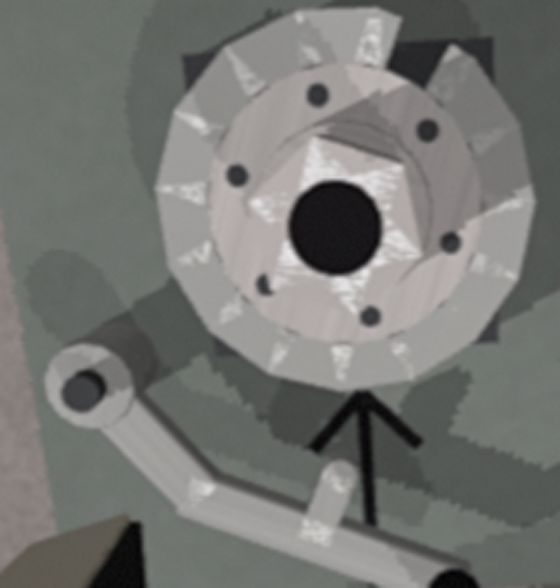

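```bash
python3 - <<'E'
from h import *
c=dict(np.load('wrist2.npz'))
def P(x,y,z): return ray(c,180+(x+.5)/2.8-.5,55+(y+.5)/2.8-.5,z)[:2]
hx=np.array([P(*q,112) for q in [(318,133),(406,162),(425,253),(350,313),(270,280),(248,205)]])
ctr=hx.mean(0);print('hex',hx.round(1),ctr, P(335,228,112))
a=np.arctan2(*(hx-ctr).T[::-1]);print('r',np.linalg.norm(hx-ctr,axis=1).round(1),'corner mod60',np.degrees(a)%60)
rim=[P(402,18,54),P(455,45,54)]; inn=[P(385,68,54),P(425,88,54)]
for n,r in(('rim',rim),('inn',inn)):
    m=np.mean(r,0); print(n,r,np.linalg.norm(r[0]-r[1]),m,[np.degrees(np.arctan2(*(m-k)[::-1])) for k in (ctr,np.array([515,8.6]))],np.linalg.norm(m-ctr))
h=P(362,393,12);t=P(371,523,12);print('arrow',h,t,np.degrees(np.arctan2(*(t-h)[::-1])))
print('pivot',P(85,388,55),'handle near top')
E
```

```text
hex [[489.5  11.3]
 [505.3  32.2]
 [531.7  29. ]
 [541.1   2. ]
 [523.9 -16.9]
 [501.5 -14.9]] [515.50961478   7.12594735] [516.03857327   6.58692117]
r [26.3 27.1 27.2 26.1 25.5 26.1] corner mod60 [50.80568166 52.05978616 53.58467609 48.75707438 49.22804198 57.48789272]
rim [array([464.07020163,  46.03934046]), array([477.85595139,  59.98353065])] 19.608348650206732 [470.96307651  53.01143556] [np.float64(134.15173220747198), np.float64(134.75739705452088)] 63.95210785976483
inn [array([476.85833304,  35.53216494]), array([487.36756741,  46.17333554])] 14.955885756103108 [482.11295023  40.85275024] [np.float64(134.7182001764479), np.float64(135.55790066322822)] 47.46403308095709
arrow [592.91053904 -16.16856068] [650.46512336 -32.82684087] -16.14226527998778
pivot [ 545.17978587 -107.26742649] handle near top
```

Emit:
{"op": "carry_out", "data": {"motion": [[0,25,-8,0,-6],[0,51,-15,0,-11.5],[0,51,-15,0,-11.5],[0,51,-15,40,-11.5],[0,51,-15,80,-11.5],[0,51,-15,110,-11.5],[0,51,-15,110,-11.5],[0,51,-15,110,-11.5]]}}

```text
time: 2.75
tool_pos: [516.5, 7.9, 116.7]
tcp_rot: [-3.138, 0.004, 3.002]
contact_force: [-0.5, 1.0, 0.1]
grip_width: 91.6
```

```bash
python3 - <<'E'
from h import *
c=cap('side','side3');o=bot.get_obs();print(o['tool_pos'],o['tcp_rot'],o['contact_force'])
i=c['color'][125:265,250:430,::-1]
cv2.imwrite('pics/side3z.png',cv2.resize(i,None,fx=4,fy=4,interpolation=cv2.INTER_CUBIC))
E
```

```text
[516.61071616   7.76806455 116.99740908] [-3.13759557  0.00492329  3.00244534] [ 0.46618804 -0.92706101 -0.15804547]
```

View pics/side3z.png

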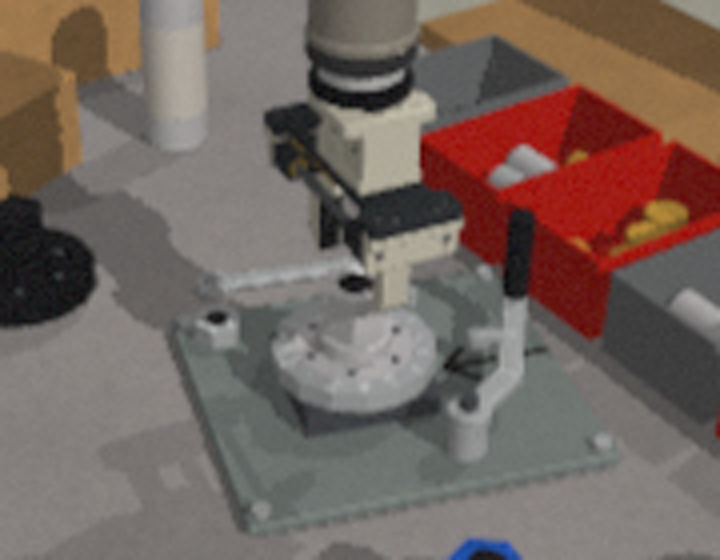

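The jaws straddle the hexagon and clear the collar. Next I descend and grip.

Emit:
{"op": "carry_out", "data": {"motion": [[0,1.2,0,20,0],[0,1.2,0,40,0],[0,1.2,0,40,0],[1,1.2,0,40,0],[1,1.2,0,40,0],[1,1.2,0,40,0],[1,1.2,0,40,0],[1,1.2,0,40,0],[1,1.2,0,40,0]]}}

```text
time: 3.92
tool_pos: [515.6, 7.6, 77.1]
tcp_rot: [-3.137, 0.005, 3.003]
contact_force: [-0.4, -1.4, 1.1]
grip_width: 46.1
```

Emit:
{"op": "carry_out", "data": {"motion": [[1,0,0,0,8],[1,0,0,0,16],[1,0,0,0,24],[1,0,0,0,32],[1,0,0,0,40],[1,0,0,0,48],[1,0,0,0,56],[1,0,0,0,64],[1,0,0,0,72],[1,0,0,0,72]]}}

```text
time: 5.18
tool_pos: [514.5, 7.1, 77.2]
tcp_rot: [3.141, 0.006, 1.744]
contact_force: [-2.5, -3.3, 4.5]
grip_width: 46.2
```

```bash
python3 - <<'E'
from h import *
c=cap('side','side4');o=bot.get_obs();print(o['tool_pos'],o['tcp_rot'],o['contact_force'],o['joint_positions'])
i=c['color'][125:265,250:430,::-1]
cv2.imwrite('pics/side4z.png',cv2.resize(i,None,fx=4,fy=4,interpolation=cv2.INTER_CUBIC))
E
```

```text
[514.47063089   7.17991099  77.13450384] [3.14095321 0.0055539  1.74575638] [-2.61489374 -3.00999018  4.63170654] [-0.13189557  0.4952578   1.74887039 -0.00653743  0.89518767 -0.30277488]
```

View pics/side4z.png

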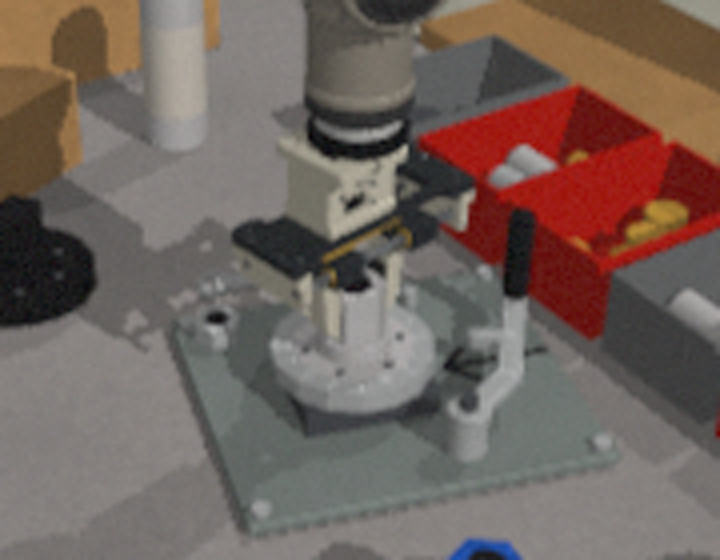

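Forces are small and the hub has stayed seated. I'll turn the remaining 79°.

Emit:
{"op": "carry_out", "data": {"motion": [[1,0,0,0,9],[1,0,0,0,18],[1,0,0,0,27],[1,0,0,0,36],[1,0,0,0,45],[1,0,0,0,54],[1,0,0,0,63],[1,0,0,0,72],[1,0,0,0,79],[1,0,0,0,79]]}}

```text
time: 6.48
tool_pos: [514.5, 7.0, 77.4]
tcp_rot: [3.136, 0.0, 0.368]
contact_force: [-1.0, -2.7, 3.3]
grip_width: 46.1
```

```bash
python3 - <<'E'
from h import *
c=cap('side','side5');o=bot.get_obs();print(o['tool_pos'],np.degrees(o['tcp_rot']),o['contact_force'],o['grip_width'])
i=c['color'][125:265,250:430,::-1]
cv2.imwrite('pics/side5z.png',cv2.resize(i,None,fx=4,fy=4,interpolation=cv2.INTER_CUBIC))
E
```

```text
[514.63922675   7.00020456  77.37585617] [1.79669977e+02 2.10103687e-03 2.11408649e+01] [-1.24415516 -3.69031472  3.26290731] 45.560593414231896
```

View pics/side5z.png

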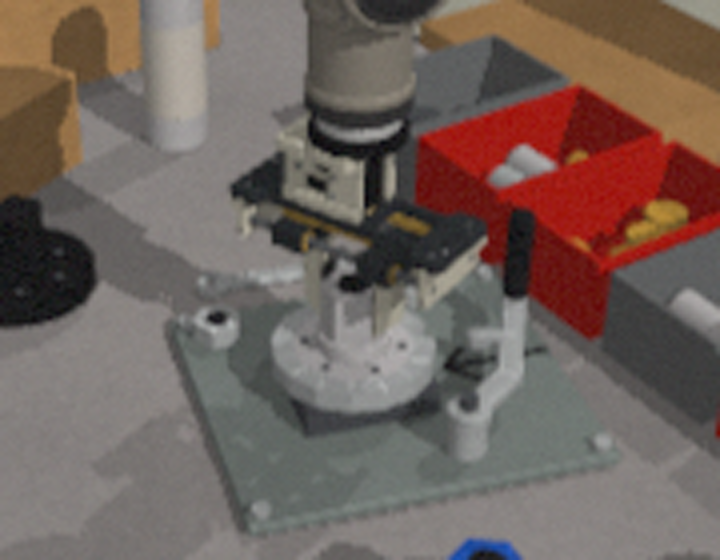

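Emit:
{"op": "carry_out", "data": {"motion": [[0,0,0,0,0],[0,0,0,0,0],[0,0,0,0,0],[0,0,0,-30,0],[0,0,0,-80,0],[0,-25,0,-130,0],[0,-55,0,-150,0],[0,-55,0,-150,0],[0,-55,0,-150,0],[0,-55,0,-150,0]]}}

```text
time: 7.78
tool_pos: [463.2, -11.8, 226.3]
tcp_rot: [3.137, 0.002, 0.369]
contact_force: [-0.0, 0.4, -0.2]
grip_width: 91.7
```

```bash
python3 - <<'E'
from h import *
c=cap('wrist','wrist6');o=bot.get_obs();print(o['tool_pos'],np.degrees(o['tcp_rot']),o['contact_force'],o['dq'].round(3))
u,v=proj(c,(515,8,54)).astype(int);print(u,v)
u0=u-130;v0=max(v-110,0)
print(u0,v0)
i=c['color'][v0:v0+210,u0:u0+260,::-1]
cv2.imwrite('pics/wrist6z.png',cv2.resize(i,None,fx=2.8,fy=2.8,interpolation=cv2.INTER_CUBIC))
E
```

```text
[463.1761545  -11.75958411 226.34853201] [1.79731322e+02 8.98955510e-02 2.11670121e+01] [-0.8690869   0.22433649  0.99994951] [-0.001 -0.002 -0.001 -0.     0.002 -0.002]
316 124
186 14
```

View pics/wrist6z.png

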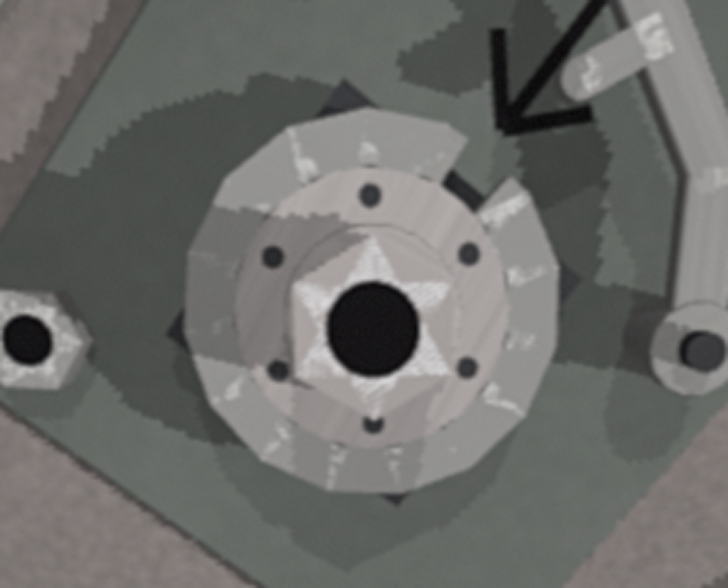

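```bash
python3 - <<'E'
from h import *
c=dict(np.load('wrist6.npz'))
def P(x,y,z): return ray(c,186+(x+.5)/2.8-.5,14+(y+.5)/2.8-.5,z)[:2]
ctr=P(373,328,112);print('hole',ctr)
for ctr in (ctr,np.array([515,8])):
  for n,r in(('rim',[P(467,136,54),P(513,180,54)]),('inn',[P(443,172,54),P(483,208,54)])):
    m=np.mean(r,0); print(n,np.linalg.norm(r[0]-r[1]),m,np.degrees(np.arctan2(*(m-ctr)[::-1])),np.linalg.norm(m-ctr))
h=P(507,130,12);t=P(603,0,12);print('arrow',h,t,np.degrees(np.arctan2(*(t-h)[::-1])))
print('pivot',P(704,351,55))
# handle in top view
d=cap('top','top6');
i=d['color'][100:225,240:400,::-1]
cv2.imwrite('pics/top6z.png',cv2.resize(i,None,fx=4.8,fy=4.8,interpolation=cv2.INTER_CUBIC))
E
```

```text
hole [515.41481515   6.52734708]
rim 21.076325884771123 [576.75923371 -12.28914867] -17.052622817307853 64.16539722238716
inn 18.02057889890582 [564.17952504  -7.76701741] -16.33740605028986 50.81658968149744
rim 21.076325884771123 [576.75923371 -12.28914867] -18.186390504705212 65.00655737887314
inn 18.02057889890582 [564.17952504  -7.76701741] -17.77591556535354 51.645179071243064
arrow [592.85241286 -18.13690879] [645.13681241 -32.94767998] -15.816006595101094
pivot [ 545.53307126 -108.5997279 ]
```

View pics/top6z.png

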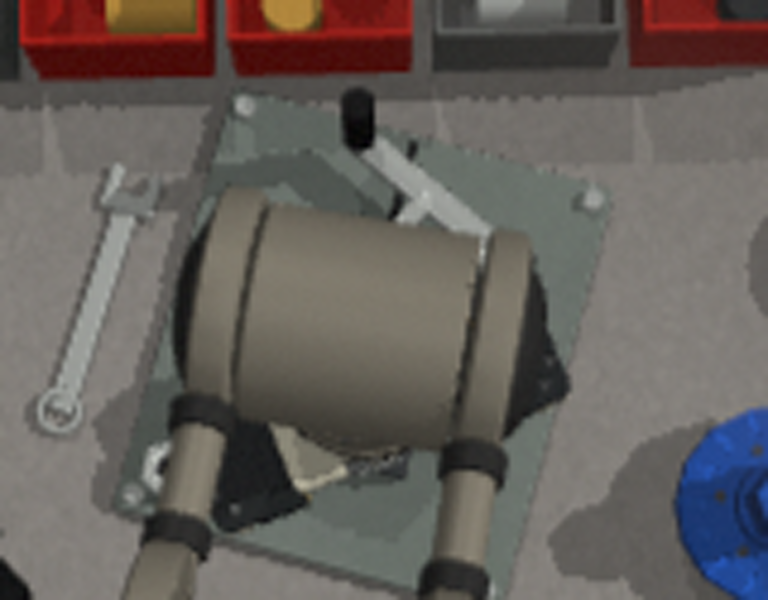

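The notch now faces within about 1° of the arrow. I'll move above the handle with the jaws part-closed, ready to straddle it.

Emit:
{"op": "carry_out", "data": {"motion": [[0.6,50,17,0,-5],[0.6,100,34,0,-10],[0.6,150,51,0,-15],[0.6,197,67,0,-17.5],[0.6,197,67,0,-17.5],[0.6,197,67,40,-17.5],[0.6,197,67,78,-17.5],[0.6,197,67,78,-17.5],[0.6,197,67,78,-17.5]]}}

```text
time: 9.0
tool_pos: [671.5, -3.6, 150.2]
tcp_rot: [3.136, 0.001, 0.675]
contact_force: [0.8, 0.5, 0.3]
grip_width: 37.0
```

```bash
python3 - <<'E'
from h import *
c=cap('side','side7');o=bot.get_obs();print(o['tool_pos'],np.degrees(o['tcp_rot']),o['contact_force'],o['grip_width'])
i=c['color'][125:265,270:450,::-1]
cv2.imwrite('pics/side7z.png',cv2.resize(i,None,fx=4,fy=4,interpolation=cv2.INTER_CUBIC))
cap('wrist','wrist7')
E
```

```text
[671.91072723  -3.59265386 150.79994261] [1.79624268e+02 2.74376034e-02 3.86602931e+01] [-0.24177055 -0.07943103  0.94565085] 36.68441138482327
```

View pics/side7z.png

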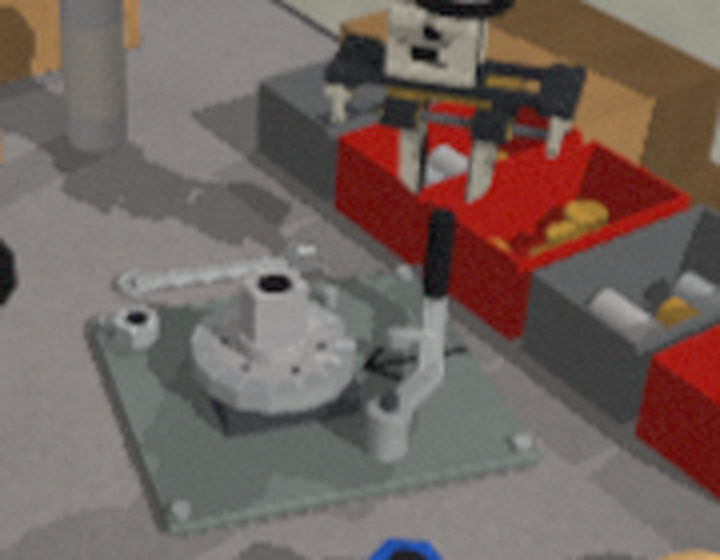

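View pics/wrist7.png

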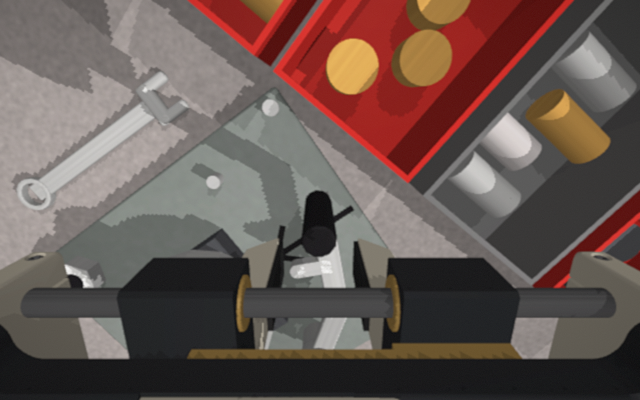

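```bash
python3 - <<'E'
from h import *
c=dict(np.load('wrist7.npz'));d=dict(np.load('top6.npz'));s=dict(np.load('side7.npz'))
print('wrist',ray(c,319,240,130), 'expected px',proj(c,(671.4,-3.3,130)),proj(c,(671.4,-3.3,50)))
print('top exp px',proj(d,(671.4,-3.3,130)),'seen',240+358/4.8,100+97/4.8)
print('side exp',proj(s,(671.4,-3.3,130)),proj(s,(671.4,-3.3,50)),'seen top',270+441/4,125+213/4)
E
```

```text
wrist [673.0268742   -4.37727688 130.        ] expected px [315.87864605 240.92792948] [315.71107403 200.63838796]
top exp px [314.25240726 120.80113293] seen 314.58333333333337 120.20833333333334
side exp [379.40774347 177.88911236] [377.34531789 198.06627713] seen top 380.25 178.25
```

All three cameras agree on the handle, and the jaws are centred on it. I'll descend.

Emit:
{"op": "carry_out", "data": {"motion": [[0.6,0,0,25,0],[0.6,0,0,50,0],[0.6,0,0,65,0],[0.6,0,0,65,0]]}}

```text
time: 9.6
tool_pos: [672.1, -3.9, 85.7]
tcp_rot: [3.135, 0.001, 0.675]
contact_force: [-0.0, -0.2, 0.0]
grip_width: 37.1
```

Emit:
{"op": "carry_out", "data": {"motion": [[0.6,-0.1,-7,0,-2.5],[0.6,-0.6,-14,0,-5],[0.6,-1.4,-21,0,-7.5],[0.6,-2.5,-28,0,-10],[0.6,-3.9,-35,0,-12.5],[0.6,-5.5,-42,0,-15],[0.6,-8,-50,0,-18],[0.6,-8,-50,0,-18]]}}

```text
time: 10.6
tool_pos: [633.4, 30.9, 85.0]
tcp_rot: [3.138, 0.003, 0.99]
contact_force: [-0.1, -0.1, 0.5]
grip_width: 37.1
```

```bash
python3 - <<'E'
from h import *
o=bot.get_obs();p=o['tool_pos'][:2]-[544.5,-105];print(o['tool_pos'],np.hypot(*p),np.degrees(np.arctan2(p[1],p[0])),np.degrees(o['tcp_rot'][2]),o['contact_force'])
c=cap('side','side8')
i=c['color'][125:265,270:450,::-1]
cv2.imwrite('pics/side8z.png',cv2.resize(i,None,fx=4,fy=4,interpolation=cv2.INTER_CUBIC))
E
```

```text
[633.35533388  30.86584072  85.02861623] 162.34160598119468 56.81558739486246 56.725929592692665 [-0.06279486 -0.11580378  0.53806893]
```

View pics/side8z.png

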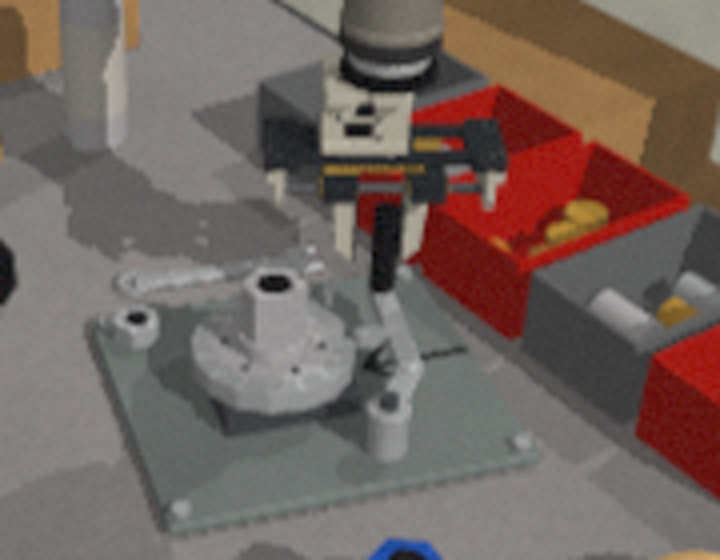

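Emit:
{"op": "carry_out", "data": {"motion": [[0.6,0,-3,0,-1],[0.6,-0.1,-6,0,-2],[0.6,-0.3,-9,0,-3],[0.6,-0.5,-12,0,-4],[0.6,-0.5,-12,0,-4]]}}

```text
time: 11.28
tool_pos: [622.7, 37.1, 84.7]
tcp_rot: [3.14, 0.004, 1.059]
contact_force: [0.5, -0.0, 0.5]
grip_width: 36.7
```

Emit:
{"op": "carry_out", "data": {"motion": [[0.6,0,-2,0,-0.7],[0.6,0,-4,0,-1.4],[0.6,-0.1,-6,0,-2.1],[0.6,-0.2,-8,0,-2.8],[0.6,-0.3,-10,0,-3.5],[0.6,-0.3,-10,0,-3.5]]}}

```text
time: 12.02
tool_pos: [613.4, 41.9, 84.7]
tcp_rot: [3.141, 0.004, 1.121]
contact_force: [1.0, -1.2, 1.3]
grip_width: 36.9
```

```bash
python3 - <<'E'
from h import *
o=bot.get_obs();p=o['tool_pos'][:2]-[544.5,-105];print(o['tool_pos'],np.hypot(*p),np.degrees(np.arctan2(p[1],p[0])),np.degrees(o['tcp_rot'][2]),o['contact_force'])
c=cap('side','side9')
i=c['color'][125:265,270:450,::-1]
cv2.imwrite('pics/side9z.png',cv2.resize(i,None,fx=4,fy=4,interpolation=cv2.INTER_CUBIC))
E
```

```text
[613.41825628  41.88651171  84.66297833] 162.2509579981095 64.86431646830505 64.20284516354901 [ 0.95722742 -1.15014021  1.26851579]
```

View pics/side9z.png

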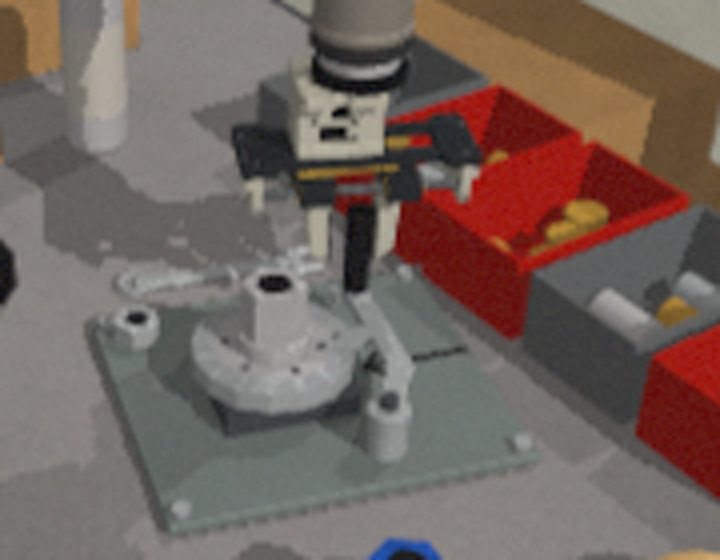

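The nose is inside the notch and forces are low. I'll push in small steps until the end stop.

Emit:
{"op": "carry_out", "data": {"motion": [[0.6,0,-1,0,0],[0.6,0,-2,0,0],[0.6,0,-3,0,0],[0.6,0,-3,0,0]]}}

```text
time: 12.58
tool_pos: [611.5, 43.1, 84.6]
tcp_rot: [3.139, 0.004, 1.12]
contact_force: [5.5, -1.8, -1.1]
grip_width: 36.6
```

Emit:
{"op": "carry_out", "data": {"motion": [[0.6,0,-1,0,0],[0.6,0,-2,0,0],[0.6,0,-2,0,0]]}}

```text
time: 12.95
tool_pos: [611.5, 43.2, 84.6]
tcp_rot: [3.135, 0.003, 1.12]
contact_force: [9.6, -4.4, -4.9]
grip_width: 37.1
```

Emit:
{"op": "carry_out", "data": {"motion": [[0.6,0,-2,0,0],[0.6,0,-4,0,0],[0.6,0,-4,0,0]]}}

```text
time: 13.32
tool_pos: [611.7, 43.1, 84.5]
tcp_rot: [3.126, 0.001, 1.119]
contact_force: [17.8, -7.3, -10.2]
grip_width: 36.7
```

A firm stop at the expected home angle. I'll back the pad off the handle to mid-gap, then lift.

Emit:
{"op": "carry_out", "data": {"motion": [[0.6,0,3,0,0],[0.6,0,7,0,0],[0.6,0,7,0,0],[0.6,0,7,0,0]]}}

```text
time: 13.82
tool_pos: [617.6, 40.3, 84.6]
tcp_rot: [3.127, 0.001, 1.12]
contact_force: [-0.1, 0.1, 0.3]
grip_width: 36.7
```

Emit:
{"op": "carry_out", "data": {"motion": [[0.6,0,0,-25,0],[0.6,0,0,-60,0],[0.6,0,0,-100,0],[0.6,-50,0,-140,0],[0.6,-105,0,-140,0],[0.6,-105,0,-140,0],[0.6,-105,0,-140,0],[0.6,-105,0,-140,0]]}}

```text
time: 14.82
tool_pos: [570.3, -52.0, 224.3]
tcp_rot: [3.128, 0.001, 1.121]
contact_force: [0.2, 0.6, 0.7]
grip_width: 36.9
```

```bash
python3 - <<'E'
from h import *
c=cap('wrist','wrist10');o=bot.get_obs();print(o['tool_pos'],o['contact_force'])
print(proj(c,(515,8,54)),proj(c,(617.6,40.1,130)))
cap('side','side10')
E
```

```text
[570.32026567 -51.91704576 224.24226158] [-0.78276391 -0.31896663  0.57480896]
[238.86939782 150.79900414] [318.93579141  64.45090486]
```

View pics/wrist10.png

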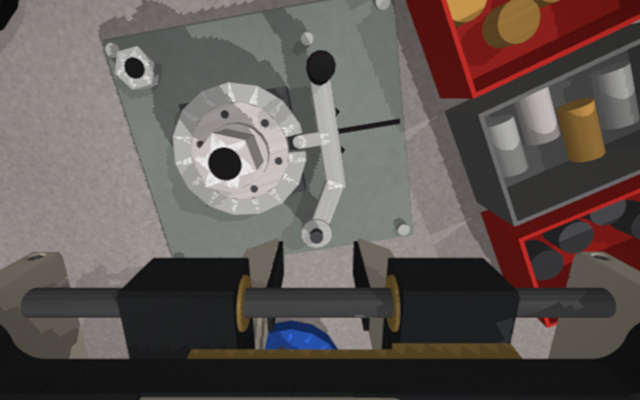

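View pics/side10.png

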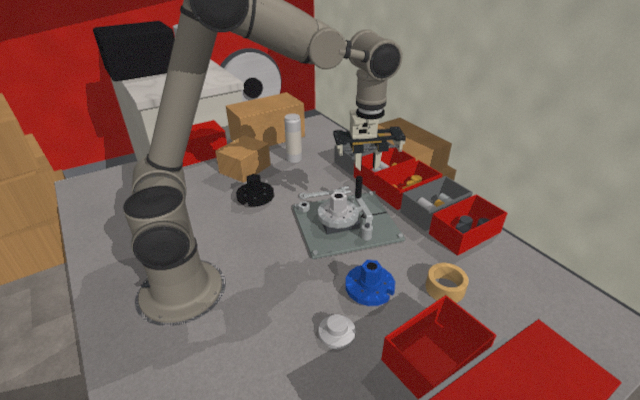

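```bash
python3 - <<'E'
from h import *
c=dict(np.load('wrist10.npz'))
cv2.imwrite('pics/wrist10z.png',cv2.resize(c['color'][60:240,160:360,::-1],None,fx=3.2,fy=3.2,interpolation=cv2.INTER_CUBIC))
g=cv2.cvtColor(c['color'],cv2.COLOR_RGB2GRAY)[40:95,300:340]
m=(g<45).astype(np.uint8);k,_,st,ce=cv2.connectedComponentsWithStats(m);j=1+st[1:,4].argmax();u,v=ce[j]+[300,40];print('handle blob',u,v,st[j])
w=[dep(c,x,y) for x,y in [(185,150),(200,185),(235,205),(285,180),(215,95),(265,100)]];print(np.round(w,1))
E
```

```text
handle blob 319.8984910836763 66.7599451303155 [  7  11  28  34 729]
[[467.4  32.   54.2]
 [462.   -5.2  55. ]
 [483.9 -39.3  56.6]
 [543.  -38.2  56.6]
 [521.5  63.7  55.5]
 [561.8  39.3  55.4]]
```

View pics/wrist10z.png

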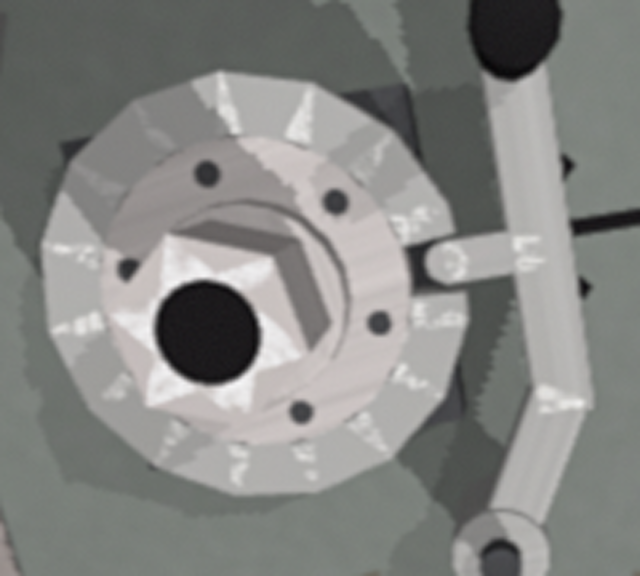

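```bash
python3 - <<'E'
from h import *
c=dict(np.load('wrist10.npz'))
A=np.array([515.2,7.8]);a=-.288;R=np.array([[np.cos(a),-np.sin(a)],[np.sin(a),np.cos(a)]])
Q=lambda x,y,z:np.round(R.T@(ray(c,160+(x+.5)/3.2-.5,60+(y+.5)/3.2-.5,z)[:2]-A),1)
print('tip',Q(427,263,51),'notch bottom',Q(411,268,54),'rim sides',Q(455,233,54),Q(467,292,54),'pivot',Q(500,560,55))
for h in [Q(515,18,130)]+[np.round(R.T@(ray(c,u,v,130)[:2]-A),1) for u,v in [(320.5,68),(320.5,70)]]:
    d=h-[60,-100];print('handle',h,np.hypot(*d),np.arctan2(160,29)-np.arctan2(d[1],d[0]))
E
```

```text
tip [54.5 -0.2] notch bottom [49.5 -0.6] rim sides [64.9  7.7] [ 65.4 -10.8] pivot [  61.  -101.7]
handle [90.1 59.3] 162.1187836125105 0.007446497338373881
handle [89.7 57.5] 160.27582475220646 0.007079344383703612
handle [89.5 56.2] 158.9612845947088 0.007358412500873879
```

```bash
python3 - <<'E'
from h import *
c=dict(np.load('wrist10.npz'))
def med(u,v): return np.median([dep(c,u+i,v+j) for i in(-2,0,2) for j in (-2,0,2)],0).round(1)
print('plate z12:',[med(*p) for p in [(150,120),(185,235),(260,235),(385,200),(120,95),(350,90)]])
print('collar:',[med(*p) for p in [(185,150),(200,190),(240,206),(285,185),(215,92),(265,97)]])
o=bot.get_obs();print(o['time'],o['contact_force'])
E
```

```text
plate z12: [array([433.7,  77.5,  13.5]), array([394.4, -54.2,  13. ]), array([475.7, -94.3,  13.1]), array([ 629.9, -119.4,   13.2]), array([420.2, 113.7,  12. ]), array([642.8,  11.2,  13.1])]
collar: [array([467.4,  32. ,  54.7]), array([459.7,  -9.6,  55.3]), array([487.9, -42.9,  54.6]), array([540.3, -43.2,  55.2]), array([522.8,  66.1,  54.8]), array([563. ,  41.7,  55. ])]
14.925 [-0.13106535  0.22034369  0.69217546]
```

Collar is level at 54–55 mm (plate reads +1 mm), so the hub is seated, and the robot touches nothing. I'll hand the job in.

```bash
python3 -c "
from plant import bot
print(bot.close_job())"
```

```text
the job is handed in; nothing more can be done
None
```

The hub is turned so that its notch faces the arrow, and the lever is home in the notch with the handle released. I handed the job in at about 15 s of the 72 s allowed.

- **Hub:** I found the notch by sight and turned the hub 151° clockwise in one grasp. The wrist's range allowed it, so no regrasp was needed. Before the lever moved, the notch read within 1–2° of the arrow.
- **Lever:** I pushed the handle round with the jaws part-closed and straddling it. It went in without catching and stopped firmly at the expected home angle. At the stop the push rose to about 20 N and nothing moved further.

**Last checks**
- **Lever angle:** the camera read about 0.007 rad, roughly 1 mm at the handle. That is within the calibration error, and the known pivot point also read about 1–2 mm off.
- **Nose:** its tip is about 54 mm from the hub axis. It sits inside the notch, with about 5 mm to the notch bottom as seen.
- **Hub height:** the collar is level at 54.6–55.3 mm. The plate also reads about 1 mm high, so the hub is seated.
- **Bystanders:** they looked undisturbed in the last pictures I viewed; I did not measure their positions.
- **Robot:** the gripper was clear of everything, with the force reading near zero.

No check failed. The only disagreements were those 1–2 mm calibration offsets.

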